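# Load the tray of brass nuts onto the polishing base

## Task

Put the stray brass nut from the bench into the open tray with the others, then carry the tray level by its bar to the polishing base, without spilling a nut or dropping it, and push its socket fully home on the grooved adaptor with its ears under the two cam arms. Then swing the two red-ended cam arms fully down, one after the other, and leave all the other things on the bench alone.

Things in the scene. Friction and masses are not known exactly. Their poses are not given: they have to be found in the camera images.
- tray: open blue metal tray, 400 g empty, symmetrical under a half turn; origin at the centre of its underside, z up. Under it a round steel coupling socket, 36 mm outer and 30 mm inner radius, z 0 to 24 mm, on which it stands on the bench. The box above is 124 (x) by 108 (y) mm outside, walls 4 mm, rim at z 56 mm
- tray_floor (a point): centre of the tray's inner floor, 28 mm above its underside; the floor measures 116 by 100 mm inside the walls
- tray_bar (a point): centre of the tray's wooden carrying bar, 90 mm above the tray's underside. The bar lies over the middle along the tray's y: 14 mm thick (x), 16 mm high, 108 mm long, held at both ends by a 14 mm wide strip
- tray_ear (a point): top of the flat steel ear on the tray's +y side, 70 mm from the middle, 32 mm above the underside; the -y side has the same. Each is 34 mm wide (x), 8 mm thick, reaching to y = 86 mm. The cam arms come down over the ears
- polisher: grey vibrating polishing base fixed to the bench, 235 (x, -112 to +122) by 200 (y) by 55 mm high; origin on the bench below the adaptor, z up. Both arm hinges are at its +x, left arm at +y, right arm at -y. Its dial (-x side) is not used. Tray and polisher swap sides of the bench between runs
- adaptor (a point): centre of the steel grooved adaptor at its foot, on the polisher's top, 55 mm above the bench. The adaptor is a boss of 26 mm radius, 22 mm high, its upper 10 mm tapering to 17 mm radius. When the tray is fully home its origin lies at this point, socket resting on the polisher's top, tray x along the polisher's x either way round
- cam_left (a joint): angle of the left cam arm: 0 = raised, leaning 0.35 rad back from upright to the polisher's +x; grows as it swings over and down towards -x; 0.35 = upright, 1.921 = fully down, level (hard stop). Starts at 0 to 0.25. Stiff hinge (0.15 N m, about 1 N at the end): stays where it is left. Its axis runs along the polisher's y
- cam_left_hinge (a point): hinge axis of the left arm, mid-width of the arm, at (60, 72, 96) mm in the polisher's frame; its 24 mm wide bracket stands on the arm's outer side
- cam_left_end (a point): far end of the left arm, 140 mm from the hinge. Straight 14 mm square steel bar, the last 60 mm a red grip 14 mm thick, 16 mm wide, centred on the line from hinge to end. Swing it by pushing its rear/upper face near the end. When down it lies beside the tray over an ear, its end 18 mm past the tray's wall, underside 89 mm above the bench
- cam_right (a joint): angle of the right cam arm: 0 = raised, leaning 0.35 rad back from upright to the polisher's +x; grows as it swings over and down towards -x; 0.35 = upright, 1.921 = fully down, level (hard stop). Starts at 0 to 0.25. Stiff hinge (0.15 N m, about 1 N at the end): stays where it is left. Its axis runs along the polisher's y
- cam_right_hinge (a point): hinge axis of the right arm, mid-width of the arm, at (60, -72, 96) mm in the polisher's frame; its 24 mm wide bracket stands on the arm's outer side
- cam_right_end (a point): far end of the right arm, 140 mm from the hinge. Straight 14 mm square steel bar, the last 60 mm a red grip 14 mm thick, 16 mm wide, centred on the line from hinge to end. Swing it by pushing its rear/upper face near the end. When down it lies beside the tray over an ear, its end 18 mm past the tray's wall, underside 89 mm above the bench
- stray: the stray round brass nut, 18 mm diameter, 16 mm high, 25 g, standing on the bench between tray and polisher; origin at the centre of its underside
- nut0: brass nut like the stray one, lying loose in the tray from the start (all four start standing in the half at the tray's +x; the -x half is empty)
- nut1: brass nut like the stray one, lying loose in the tray from the start (all four start standing in the half at the tray's +x; the -x half is empty)
- nut2: brass nut like the stray one, lying loose in the tray from the start (all four start standing in the half at the tray's +x; the -x half is empty)
- nut3: brass nut like the stray one, lying loose in the tray from the start (all four start standing in the half at the tray's +x; the -x half is empty)
- magnet_a: bystander: black magnet block 26 by 22 by 36 mm with a steel dome on top (45 mm in all), origin under its centre
- magnet_b: bystander: second such magnet block
- jar: bystander: amber jar, 60 mm diameter, 80 mm high, origin under its centre
- screwdriver: bystander: screwdriver with orange handle lying on the bench, out at the +y side
- brush: bystander: brush lying on the bench, out at the -y side
- glue: bystander: white glue bottle, 56 mm diameter, 160 mm high
- tin: bystander: green tin, 72 mm diameter, 70 mm high
There are look-alikes about, which are no part of the job. What is shaped like the tray but purple is not meant.

How it is judged (in metres and radians):
On the way, in this order (a step that is already met when the one before it is completed fails the run):
1. the stray nut lies in the tray with the others, while the tray still stands on the bench, let go (x of nut0 in the frame of tray between -0.059 and 0.059 m and y of nut0 in the frame of tray between -0.051 and 0.051 m and z of nut0 in the frame of tray between 0.02 and 0.056 m and x of nut1 in the frame of tray between -0.059 and 0.059 m and y of nut1 in the frame of tray between -0.051 and 0.051 m and z of nut1 in the frame of tray between 0.02 and 0.056 m and x of nut2 in the frame of tray between -0.059 and 0.059 m and y of nut2 in the frame of tray between -0.051 and 0.051 m and z of nut2 in the frame of tray between 0.02 and 0.056 m and x of nut3 in the frame of tray between -0.059 and 0.059 m and y of nut3 in the frame of tray between -0.051 and 0.051 m and z of nut3 in the frame of tray between 0.02 and 0.056 m and x of stray in the frame of tray between -0.059 and 0.059 m and y of stray in the frame of tray between -0.051 and 0.051 m and z of stray in the frame of tray between 0.02 and 0.056 m and height (world z) of tray below 0.01 m and contact force between the fingers and stray below 0.05 N), for 0.1 s.
2. the tray, with all five nuts in it, is home on the adaptor, square to the base (x of nut0 in the frame of tray between -0.059 and 0.059 m and y of nut0 in the frame of tray between -0.051 and 0.051 m and z of nut0 in the frame of tray between 0.02 and 0.056 m and x of nut1 in the frame of tray between -0.059 and 0.059 m and y of nut1 in the frame of tray between -0.051 and 0.051 m and z of nut1 in the frame of tray between 0.02 and 0.056 m and x of nut2 in the frame of tray between -0.059 and 0.059 m and y of nut2 in the frame of tray between -0.051 and 0.051 m and z of nut2 in the frame of tray between 0.02 and 0.056 m and x of nut3 in the frame of tray between -0.059 and 0.059 m and y of nut3 in the frame of tray between -0.051 and 0.051 m and z of nut3 in the frame of tray between 0.02 and 0.056 m and x of stray in the frame of tray between -0.059 and 0.059 m and y of stray in the frame of tray between -0.051 and 0.051 m and z of stray in the frame of tray between 0.02 and 0.056 m and horizontal distance between tray and adaptor below 0.007 m and z of tray in the frame of adaptor below 0.004 m and angle between tray's own z axis and vertical below 0.05 rad and angle between the x axis of tray and the x axis of polisher, either way round below 0.14 rad), for 0.2 s.
3. one cam arm is fully down with the tray home (horizontal distance between tray and adaptor below 0.007 m and z of tray in the frame of adaptor below 0.004 m and angle between tray's own z axis and vertical below 0.05 rad and angle between the x axis of tray and the x axis of polisher, either way round below 0.14 rad and value of joint any of cam_left, cam_right above 1.82 rad), for 0.1 s.
4. both cam arms are fully down with the tray home (horizontal distance between tray and adaptor below 0.007 m and z of tray in the frame of adaptor below 0.004 m and angle between tray's own z axis and vertical below 0.05 rad and angle between the x axis of tray and the x axis of polisher, either way round below 0.14 rad and value of joint each of cam_left, cam_right above 1.82 rad), for 0.1 s.
At the end, for the whole second after the job is handed in: All five nuts lie inside the tray, at rest; the tray is home on the adaptor (within 7 mm of its centre, within 4 mm of fully down, level, within 0.14 rad of square to the base, either way round); both cam arms are within 0.1 rad of fully down; nothing is held (all of step 4 and x of nut0 in the frame of tray between -0.059 and 0.059 m and y of nut0 in the frame of tray between -0.051 and 0.051 m and z of nut0 in the frame of tray between 0.02 and 0.056 m and x of nut1 in the frame of tray between -0.059 and 0.059 m and y of nut1 in the frame of tray between -0.051 and 0.051 m and z of nut1 in the frame of tray between 0.02 and 0.056 m and x of nut2 in the frame of tray between -0.059 and 0.059 m and y of nut2 in the frame of tray between -0.051 and 0.051 m and z of nut2 in the frame of tray between 0.02 and 0.056 m and x of nut3 in the frame of tray between -0.059 and 0.059 m and y of nut3 in the frame of tray between -0.051 and 0.051 m and z of nut3 in the frame of tray between 0.02 and 0.056 m and x of stray in the frame of tray between -0.059 and 0.059 m and y of stray in the frame of tray between -0.051 and 0.051 m and z of stray in the frame of tray between 0.02 and 0.056 m and linear speed of tray below 0.02 m/s and linear speed of each of nut0, nut1, nut2, nut3, stray below 0.05 m/s); the robot touches nothing.
It fails at once if a nut falls out of the tray (height (world z) of any of nut0, nut1, nut2, nut3 below 0.012 m).
It fails at once if the tray tilts more than 0.3 rad (angle between tray's own z axis and vertical above 0.3 rad).
It fails at once if the tray is dropped or thrown: it moves faster than 0.4 m/s while not held (linear speed of tray above 0.4 m/s and not (contact force between the fingers and tray above 0.05 N)).
It fails at once if a bystander is moved more than 30 mm (distance of any of magnet_a, magnet_b, jar, screwdriver, brush, glue, tin from where it was at the start of the episode above 0.03 m).
It also fails if it takes over 72 s, if anything falls off the work surface, if the arm or the gripper's body presses on something with over 40 N, if the wrist force passes 120 N, or if a joint passes its speed limit or range.

## Robot

A 6-joint arm with a two-finger parallel gripper is mounted at the origin on the work surface. World frame = base frame: x ahead of the robot, y to its left, z up, the work surface at z = 0. Lengths are in mm, angles in rad, forces in N, time in s.
With the tool pointing down it reaches from about 425 to 1125 mm from the base axis. Payload 14.9 kg.
Tool frame: the origin (TCP) lies midway between the tips of the shut fingers; the grasp point (between the pads) lies arm.tcp_to_grasp behind it (arm.tcp_to_grasp is the distance from the TCP to the grasp point, in mm); z points along the fingers, y is the direction in which the jaws open and shut (so a half turn about z gives the same grasp; the last joint's range is limited). The gripper opens to 91 mm and grips with 3 to 60 N. Pads are 32 mm wide; open, the fingers measure 118 mm over their backs; the gripper's body (76 mm by 178 mm) begins 60 mm behind the grasp point.
Start: joints at [-1.285, 0.379, 1.734, -0, 1.028, -0.033], TCP at [219.395, -664.743, 213.932] pointing down, gripper open.
Joint ranges: [-2.77, 2.77], [-0.74, 2.19], [0, 2.66], [-1.06, 4.2], [0.31, 2.87], [-3.08, 3.08]. Speed limits (rad/s): [1.89, 1.89, 2.39, 3.14, 3.14, 3.14].

## Interface

Orientations are given as a unit quaternion [w, x, y, z].
In Python, from cell import arm gives the robot as it stands.
- The arm moves only by the tool step_arm, never from a script. Its argument "moves" is text: rows parted by semicolons, each of 7 numbers parted by spaces: the shift along the tool's x, y, z in units of 0.4 m (1.0 is 0.4 m), then the turn, a rotation vector about the tool's x, y, z in units of pi/2 rad (1.0 is pi/2 rad), then the closure, from 0 (fully open) to 1 (shut). In form: tx ty tz wx wy wz grip; .... A call has 1 to 10 rows; each row is the pose to reach, as a shift and turn from the pose commanded when the call began, along the tool's axes at that moment; what a row does not reach only later rows make up. A row lasts 1/10 s, in which the tool goes at most 50 mm and 8.59 degrees, less where a joint would pass 70% of its speed; a pose out of reach is approached as far as the arm can. A call with a number of a shift or a turn outside -1 to 1 is refused whole. A call with a gripper value outside its range is refused whole. The fingers move at their own pace and stop on an object; "newtons" is the grip in N (left out, the last holds). Time passes only in rows, so rows that repeat a pose let the fingers close. It gives the time, the measured TCP pose, the force and the opening at its end, in the units of the state.
- arm.read_state(): the state, without advancing time (a new reading comes with each control period).
- arm.get_image(name): name is "side" or "top" or "wrist"; returns a dict with "frame" (480x640x3 uint8, red, green, blue), "intrinsics" (3x3 intrinsics, pixels), "R" (3x3) and "t" (3): a world point X has camera coordinates R X + t; the wrist camera has in their place "mount" (4x4, takes a point from camera to tool coordinates, whose origin is the TCP and whose axes are the flange's). Camera axes: x right, y down, z forward; pixel columns grow to the right and rows downward; lengths in mm; the calibration is good to about 2 mm. A picture is of the moment at which its call begins: read the wrist's pose just before it. There is no depth.
- arm.job_done(): hands the job in, once; it reports no verdict.
Trained networks look in a picture, given as the dict that the camera call returned (one of the last four; its "shot" number tells which), for a name from the list of things; names that differ only in an ending like _2 or _b are one class to them, and where a whole thing is asked for, a point or a joint stands for the part that bears it (a point fixed in the world has none). Each returns a list of dicts, best first, with "conf" (0 to 1); they miss things now and then, are a little off and sometimes report something else, mostly with a low value. They report only what shows in the picture. A call takes as long as a camera call. They do not tell look-alikes from the thing itself.
- arm.search_frame(picture, label): "at" ([x, y, z] in mm, in world coordinates, good to about 4 mm: the middle of the surface that is visible of it).
- arm.cut_out(picture, label): "region" (480x640 bool, what is visible of it).
The state is a dict: "t": time; "joints": joint angles; "dq": joint speeds; "joint_efforts": joint torques, N m; "ee_pos": TCP position; "eef_rot": TCP orientation; "ft_force": force on the tool from outside, world axes, zero at the start; "torque": the same for the moment, N m; "grip_width": finger opening in mm.
Only numpy, scipy, OpenCV 4.12 (cv2) and the standard library are available. Lean on these libraries where they do the work, as an engineer would, in place of code of your own. Each camera call takes 0.05 s, during which the arm holds its last target.

## Working session

There is one attempt and no reset: what is moved stays moved. The work goes in short steps, Python scripts to look and compute and a tool call to move; the robot and the scene stay as the last step left them, time stands still between calls to the robot, and variables do not carry over. Pictures are saved under pics/ and viewed, and the job is handed in when it is done.

Besides the shell and the picture viewer there is one more tool, called after "Call:" in YAML: its name, and indented under it one key for each argument. step_arm: Moves the arm, as the interface text tells. Shifts and turns lie within -1 to 1; 1 stands for 0.4 m of shift or pi/2 rad of turn. Its arguments: {"type":"object","properties":{"moves":{"type":"string"},"newtons":{"type":"number"}},"required":["moves"]}

```bash
ls; mkdir -p pics
python3 - <<'E'
from cell import arm
import cv2,numpy as np
s=arm.read_state();print(s, arm.tcp_to_grasp)
for n in ["side","top","wrist"]:
    p=arm.get_image(n); cv2.imwrite(f"pics/{n}0.png",p["frame"][:,:,::-1])
    print(n,p["intrinsics"],{k:np.round(p[k],3) for k in("R","t","mount") if k in p})
    if n=="wrist":continue
    for l in ["tray","tray_bar","tray_ear","stray","nut0","polisher","adaptor","cam_left_end","cam_right_end","cam_left_hinge","cam_right_hinge","magnet_a","jar","screwdriver","brush","glue","tin"]:
        try: print(n,l,[(np.round(d["at"]).tolist(),round(d["conf"],2)) for d in arm.search_frame(p,l)][:6])
        except Exception as e: print(l,e)
E
```

```text
pics
{'t': 0.0, 'joints': array([-1.28528880e+00,  3.79424231e-01,  1.73478369e+00,  1.49772823e-05,
        1.02847344e+00, -3.33166816e-02]), 'dq': array([-1.35845082e-03,  1.65049693e-03, -4.81548012e-05,  1.05542973e-03,
       -1.95372682e-03, -1.67085310e-03]), 'joint_efforts': array([ 2.41323778e-04, -7.63729548e+01, -4.34370053e+01,  6.50578178e-02,
        4.25424438e-02, -1.42719603e-05]), 'ee_pos': array([ 219.29086895, -664.34917426,  213.27585197]), 'eef_rot': array([-5.40835920e-04,  9.87321243e-01,  1.58733950e-01, -6.20973705e-05]), 'ft_force': array([-0.60992026, -0.70697486,  0.31556105]), 'torque': array([-0.03822958, -0.04068303,  0.02038699]), 'grip_width': 91.29341368886465} 18.8
side [[485.06754352   0.         316.03392768]
 [  0.         485.06754352 242.63811713]
 [  0.           0.           1.        ]] {'R': array([[-0.844, -0.536,  0.002],
       [-0.281,  0.44 , -0.853],
       [ 0.456, -0.721, -0.522]]), 't': array([509.333, 317.207, 944.458])}
side tray [([466.0, -236.0, 39.0], 0.6), ([688.0, -384.0, 41.0], 0.56)]
side tray_bar [([467.0, -240.0, 41.0]
[... 1951 characters left out ...]
), ([512.0, -228.0, 46.0], 0.39), ([666.0, -29.0, 35.0], 0.26)]
top screwdriver [([438.0, 452.0, 21.0], 0.81)]
top brush [([498.0, -474.0, 19.0], 0.78), ([468.0, -262.0, 27.0], 0.55)]
top glue [([744.0, 205.0, 108.0], 0.92), ([497.0, -473.0, 21.0], 0.63)]
top tin [([737.0, -212.0, 70.0], 0.57)]
wrist [[336.10255399   0.         316.76461795]
 [  0.         336.10255399 236.02307962]
 [  0.           0.           1.        ]] {'mount': array([[-1.00000e-03, -9.69000e-01, -2.46000e-01,  6.90210e+01],
       [ 1.00000e+00, -1.00000e-03,  0.00000e+00,  2.00000e-03],
       [-0.00000e+00, -2.46000e-01,  9.69000e-01, -1.70367e+02],
       [ 0.00000e+00,  0.00000e+00,  0.00000e+00,  1.00000e+00]])}
```

View pics/top0.png

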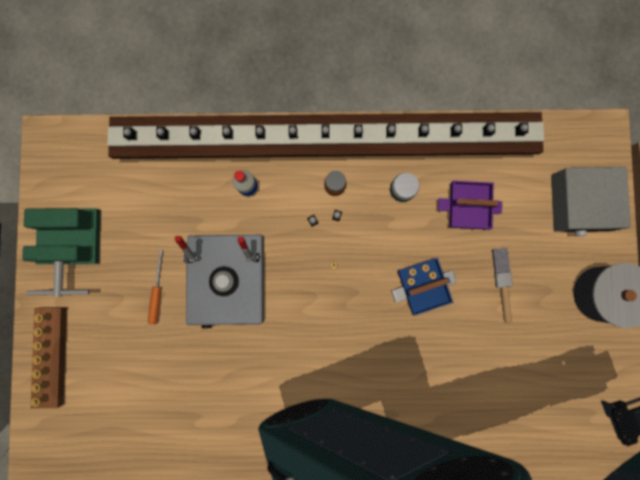

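View pics/side0.png

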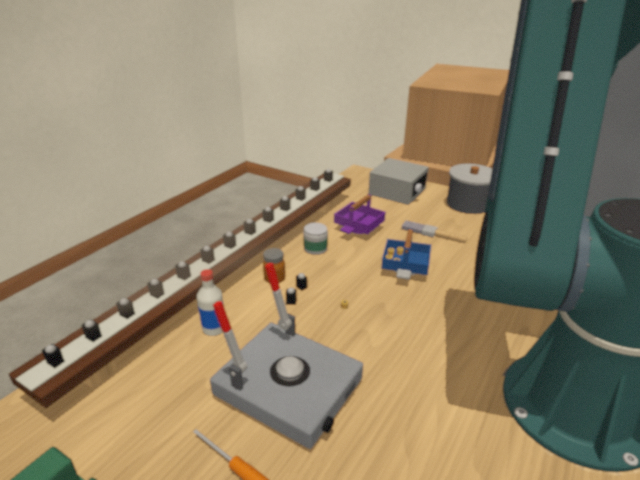

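View pics/wrist0.png

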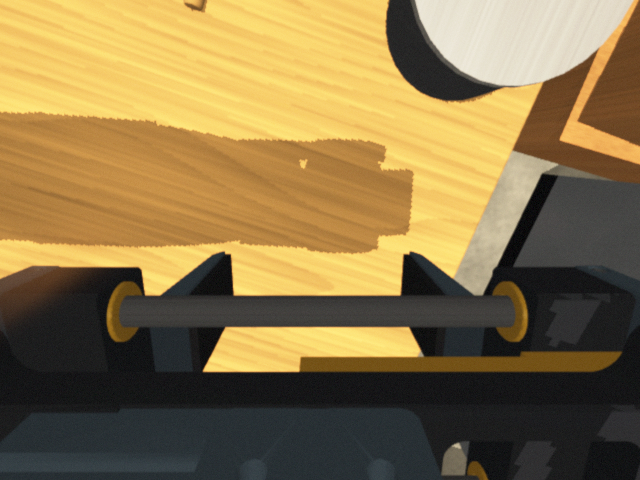

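Top view: the blue tray is at (425,286), with its four nuts in the upper (+x) half. The purple look-alike is at (472,205). The stray nut is at (334,266). Things that could be taken for it are the magnets at (312,220) and (337,215), the rack of nuts at (42,360) and the tray nuts. The polisher is at (225,280) with both arms raised at its far side.

```bash
cat > h.py <<'E'
from cell import arm
import cv2,numpy as np
from scipy.spatial.transform import Rotation as Ro
def qR(q): return Ro.from_quat([q[1],q[2],q[3],q[0]])
def cam(p,s=None):
    if "R" in p: return np.array(p["R"]),np.array(p["t"])
    M=np.array(p["mount"]); T=np.eye(4); T[:3,:3]=qR(s["eef_rot"]).as_matrix(); T[:3,3]=s["ee_pos"]
    W=np.linalg.inv(T@M); return W[:3,:3],W[:3,3]
def unproj(p,uv,z,s=None):
    R,t=cam(p,s); uv=np.atleast_2d(uv).astype(float); K=p["intrinsics"]
    d=np.c_[uv,np.ones(len(uv))]@np.linalg.inv(K).T@R; c=-R.T@t
    return c+d*((z-c[2])/d[:,2])[:,None]
def proj(p,X,s=None):
    R,t=cam(p,s); Y=np.atleast_2d(X)@R.T+t; Y=Y@np.array(p["intrinsics"]).T
    return Y[:,:2]/Y[:,2:]
def save(img,name): cv2.imwrite("pics/"+name,img[:,:,::-1])
def crop(p,u0,v0,u1,v1,k): return cv2.resize(p["frame"][v0:v1,u0:u1],None,fx=k,fy=k,interpolation=cv2.INTER_CUBIC)
def delta(target_p,target_R,s=None):
    "tool-frame shift (0.4m units) and rotvec (pi/2 units) from measured pose"
    s=s or arm.read_state(); R=qR(s["eef_rot"])
    return np.round(R.inv().apply(np.array(target_p)-s["ee_pos"])/400,4), np.round((R.inv()*target_R).as_rotvec()/(np.pi/2),4)
E
python3 - <<'E'
from h import *
p=arm.get_image("top")
A=crop(p,160,190,480,350,2.5);save(A,"topc.png")
f=p["frame"].astype(int)
hsv=cv2.cvtColor(p["frame"],cv2.COLOR_RGB2HSV)
blue=((hsv[:,:,0]>100)&(hsv[:,:,0]<125)&(hsv[:,:,1]>120)).astype(np.uint8)
blue[:, :380]=0; blue[:240]=0;blue[330:]=0;blue[:,470:]=0
ys,xs=np.nonzero(blue); print(len(xs),cv2.minAreaRect(np.c_[xs,ys].astype(np.float32)))
save(cv2.resize(p["frame"][240:330,380:470],None,fx=6,fy=6,interpolation=cv2.INTER_CUBIC),"trayc.png")
save(cv2.resize(p["frame"][220:335,170:285],None,fx=5,fy=5,interpolation=cv2.INTER_CUBIC),"polc.png")
save(cv2.resize(p["frame"][245:285,310:360],None,fx=10,fy=10,interpolation=cv2.INTER_CUBIC),"strc.png")
E
```

```text
1173 ((424.6500244140625, 285.9500427246094), (45.2205696105957, 39.84469223022461), 71.56505584716797)
```

View pics/trayc.png

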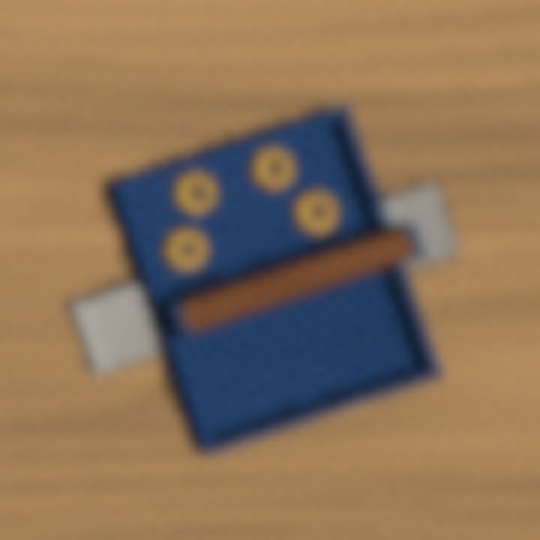

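View pics/polc.png

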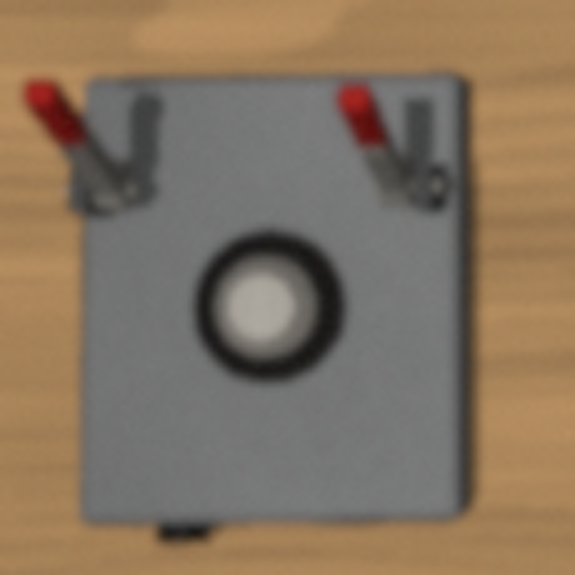

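View pics/strc.png

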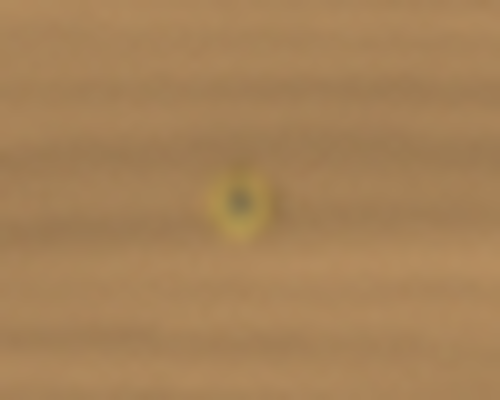

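Run:
```python
from h import *
p=arm.get_image("top")
o=np.array
c=unproj(p,o([(112,185),(340,110),(435,375),(205,448)])/6+[379.5,239.5],56);print("rim",c.round(1),c.mean(0))
for i in range(4):
    d=c[(i+1)%4]-c[i];print(np.linalg.norm(d),np.degrees(np.arctan2(d[1],d[0])))
e=unproj(p,o([(75,302),(97,372),(435,185),(455,257)])/6+[379.5,239.5],32);print("ear",e.round(1),e.mean(0))
b=unproj(p,o([(182,300),(195,330),(405,235),(412,260)])/6+[379.5,239.5],98);print("bar",b.round(1),b.mean(0)); d=(b[2]+b[3]-b[0]-b[1]);print(np.degrees(np.arctan2(d[1],d[0])),np.linalg.norm(d)/2)
q=unproj(p,o([(92,78),(465,78),(462,518),(85,520)])/5+[169.5,219.5],55);print("pol",q.round(1),q.mean(0))
print("adaptor top",unproj(p,o([(262,306)])/5+[169.5,219.5],77), "ring",unproj(p,o([(270,306)])/5+[169.5,219.5],55))
print("stray",unproj(p,o([(240,203)])/10+[309.5,244.5],16))
print("cam ends L,R", unproj(p,o([(42,95),(355,98)])/5+[169.5,219.5],230))
```

```text
rim [[ 516.8 -188.3   56. ]
 [ 548.4 -288.4   56. ]
 [ 433.3 -326.2   56. ]
 [ 403.  -225.9   56. ]] [ 475.34904247 -257.205144     56.        ]
104.97007839454517 -72.47022595332233
121.13640730514443 -161.84199898479272
104.76206358819618 106.82050215602892
119.84224515207137 18.268080980990288
ear [[ 465.8 -174.4   32. ]
 [ 435.  -183.5   32. ]
 [ 515.7 -335.    32. ]
 [ 483.9 -342.8   32. ]] [ 475.08108291 -258.92016902   32.        ]
bar [[ 467.6 -210.2   98. ]
 [ 455.  -215.4   98. ]
 [ 493.8 -304.7   98. ]
 [ 483.3 -307.3   98. ]] [ 474.91324632 -259.39481705   98.        ]
-73.67117006798232 97.06936480500173
pol [[614.9 362.4  55. ]
 [612.9 166.1  55. ]
 [383.9 167.8  55. ]
 [384.8 363.4  55. ]] [499.11533279 264.90330339  55.        ]
adaptor top [[494.457561   267.83024358  77.        ]] ring [[494.41719832 268.00193091  55.        ]]
stray [[534.09710009 -20.62194798  16.        ]]
cam ends L,R [[591.39010852 338.55669599 230.        ]
 [588.53459994 195.69933805 230.        ]]
```

```bash
cat >> h.py <<'E'
def down(theta_deg):
    t=np.radians(theta_deg); x=np.array([np.cos(t),np.sin(t),0]); z=np.array([0,0,-1.]); y=np.cross(z,x)
    return Ro.from_matrix(np.c_[x,y,z])
E
python3 - <<'E'
from h import *
print(delta([545,-18,180],down(17.5)))
E
```

```text
(array([ 1.2798, -1.2802,  0.0849]), array([-0.    , -0.    ,  0.0085]))
```

Call:
step_arm:
  moves: "0.8 -0.8 0.02 0 0 0.0085 0;0.8 -0.8 0.02 0 0 0.0085 0;0.8 -0.8 0.02 0 0 0.0085 0;0.8 -0.8 0.02 0 0 0.0085 0;0.8 -0.8 0.02 0 0 0.0085 0;0.8 -0.8 0.02 0 0 0.0085 0;0.8 -0.8 0.02 0 0 0.0085 0;0.8 -0.8 0.02 0 0 0.0085 0;0.8 -0.8 0.02 0 0 0.0085 0;0.8 -0.8 0.02 0 0 0.0085 0"

```text
t: 2.95
ee_pos: [424.4, -256.7, 206.0]
eef_rot: [-0.0, 0.988, 0.154, 0.0]
ft_force: [-0.2, -0.9, -0.0]
grip_width: 91.1
```

Run:
```python
from h import *
print(delta([545,-18,180],down(17.5)),arm.read_state()["ee_pos"])
```

```text
(array([ 0.4688, -0.4766,  0.0653]), array([-0.0002, -0.0003,  0.0026])) [ 424.43404083 -256.69946794  205.99433757]
```

Call:
step_arm:
  moves: "0.469 -0.477 0.065 0 0 0.0026 0;0.469 -0.477 0.065 0 0 0.0026 0;0.469 -0.477 0.065 0 0 0.0026 0;0.469 -0.477 0.065 0 0 0.0026 0;0.469 -0.477 0.065 0 0 0.0026 0;0.469 -0.477 0.065 0 0 0.0026 0;0.469 -0.477 0.065 0 0 0.0026 0;0.469 -0.477 0.065 0 0 0.0026 0"

```text
t: 3.75
ee_pos: [544.4, -22.6, 179.8]
eef_rot: [0.0, 0.989, 0.15, -0.0]
ft_force: [-0.8, -0.1, 0.6]
grip_width: 91.1
```

Run:
```python
from h import *
s=arm.read_state();p=arm.get_image("wrist");save(p["frame"],"w1.png")
print(s["ee_pos"],s["t"],proj(p,[[534.1,-20.6,16]],s))
for d in arm.search_frame(p,"stray"):print(d)
```

```text
[544.36268344 -22.60909073 179.83708037] 3.75 [[311.80644363 229.64161109]]
{'at': [650.6, 36.3, 37.2], 'conf': 0.49}
```

View pics/w1.png

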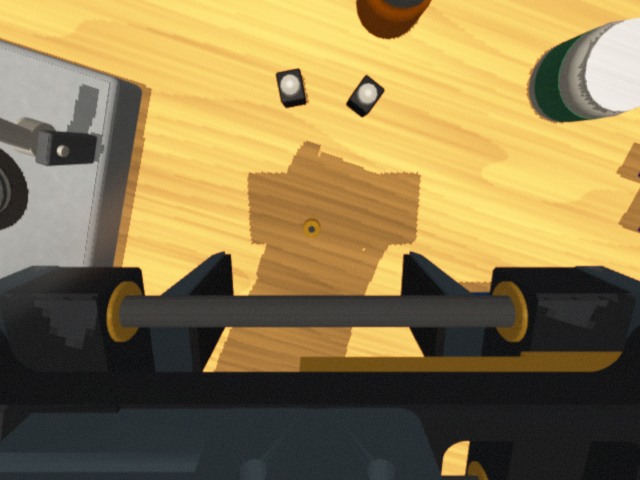

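The wrist view shows the brass ring at (312,228), within 2 px of my projection. The "stray" the network reported is a magnet block at (365,95), so I reject it.

Run:
```python
from h import *
s=arm.read_state();p=arm.get_image("wrist")
save(crop(p,270,190,350,270,7),"w1c.png")
g=cv2.cvtColor(p["frame"],cv2.COLOR_RGB2HSV)[205:250,290:335]
m=(g[:,:,1]>170).astype(np.uint8)
u=np.array([311.7,228.2]);print(unproj(p,u,16,s))
t=unproj(p,u,16,s)[0]
print(delta([t[0],t[1],60],down(17.5)),delta([t[0],t[1],4],down(17.5)))
```

```text
[[535.32628735 -20.70567907  16.        ]]
(array([-0.0193, -0.0128,  0.3002]), array([ 0.0001, -0.0001, -0.0035])) (array([-0.0193, -0.0129,  0.4402]), array([ 0.0001, -0.0001, -0.0035]))
```

View pics/w1c.png

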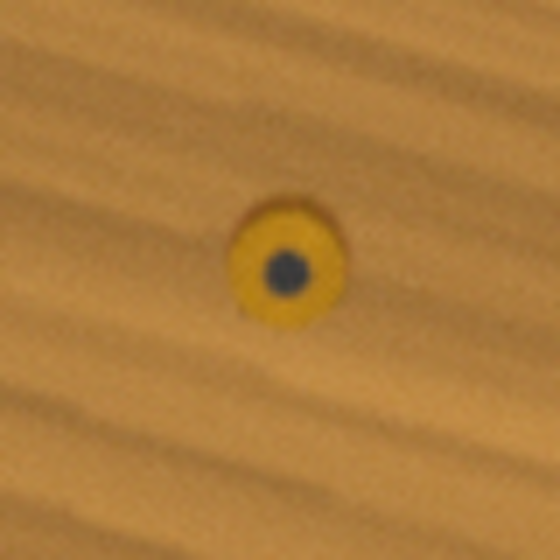

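Call:
step_arm:
  moves: "-0.019 -0.013 0.125 0 0 -0.0035 0;-0.019 -0.013 0.25 0 0 -0.0035 0;-0.019 -0.013 0.36 0 0 -0.0035 0;-0.019 -0.013 0.42 0 0 -0.0035 0;-0.019 -0.013 0.44 0 0 -0.0035 0;-0.019 -0.013 0.44 0 0 -0.0035 0;-0.019 -0.013 0.44 0 0 -0.0035 0.9;-0.019 -0.013 0.44 0 0 -0.0035 0.9;-0.019 -0.013 0.44 0 0 -0.0035 0.9;-0.019 -0.013 0.44 0 0 -0.0035 0.9"
  newtons: 15

```text
t: 4.9
ee_pos: [536.2, -19.5, 4.8]
eef_rot: [0.0, 0.988, 0.153, 0.001]
ft_force: [0.2, -0.2, 0.2]
grip_width: 62.4
```

Call:
step_arm:
  moves: "0 0 0 0 0 0 0.9;0 0 0 0 0 0 0.9;0 0 0 0 0 0 0.9;0 0 0 0 0 0 0.9;0 0 0 0 0 0 0.9;0 0 0 0 0 0 0.9;0 0 0 0 0 0 0.9;0 0 0 0 0 0 0.9"

```text
t: 5.7
ee_pos: [535.7, -19.5, 3.9]
eef_rot: [-0.0, 0.988, 0.153, -0.0]
ft_force: [1.0, -0.2, -0.3]
grip_width: 17.3
```

Run:
```python
from h import *
print(delta([536,-20,150],down(17.5)),delta([450,-266,180],down(17.5)))
```

```text
(array([ 3.000e-04,  1.500e-03, -3.652e-01]), array([-0.    ,  0.    ,  0.0009])) (array([-0.3904,  0.5228, -0.4402]), array([-0.    ,  0.    ,  0.0009]))
```

Call:
step_arm:
  moves: "0 0 -0.12 0 0 0 0.9;0 0 -0.24 0 0 0 0.9;-0.03 0.04 -0.36 0 0 0 0.9;-0.1 0.13 -0.43 0 0 0 0.9;-0.17 0.23 -0.44 0 0 0 0.9;-0.24 0.32 -0.44 0 0 0 0.9;-0.31 0.42 -0.44 0 0 0 0.9;-0.39 0.523 -0.44 0 0 0 0.9;-0.39 0.523 -0.44 0 0 0 0.9;-0.39 0.523 -0.44 0 0 0 0.9"

```text
t: 6.7
ee_pos: [449.7, -266.8, 179.8]
eef_rot: [-0.0, 0.988, 0.152, -0.0]
ft_force: [-0.6, 0.2, -1.0]
grip_width: 17.1
```

Run:
```python
from h import *
s=arm.read_state();p=arm.get_image("wrist");save(p["frame"],"w2.png")
print(s["ee_pos"],s["grip_width"],s["t"])
c,yaw=np.array([475,-258,0]),np.radians(17.5)
Rt=Ro.from_euler("z",yaw)
pts=[(62,54,56),(62,-54,56),(-62,-54,56),(-62,54,56),(0,54,98),(0,-54,98),(0,86,32),(0,-86,32)]
P=proj(p,Rt.apply(np.array(pts))+c,s).round(1);print(P)
im=p["frame"].copy()
for u in P: cv2.circle(im,tuple(int(round(a)) for a in u),3,(255,0,0),-1)
save(im,"w2m.png")
```

```text
[ 449.66816533 -266.81577252  179.84952951] 17.145978981136565 6.7
[[250.8 126.3]
 [380.3 126. ]
 [374.3 266.8]
 [257.5 267. ]
 [244.4 208.2]
 [386.8 208. ]
 [225.2 196.7]
 [406.5 196.4]]
```

View pics/w2m.png

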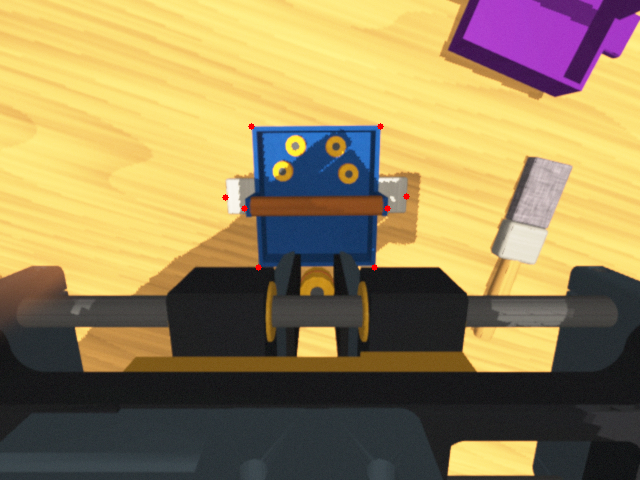

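Run:
```python
from h import *
print(delta([444.3,-267.8,34.5],down(17.5)))
```

```text
(array([-0.0151,  0.0005,  0.3632]), array([-0.0003,  0.0001,  0.0003]))
```

Call:
step_arm:
  moves: "-0.015 0 0.1 0 0 0 0.9;-0.015 0 0.2 0 0 0 0.9;-0.015 0 0.28 0 0 0 0.9;-0.015 0 0.34 0 0 0 0.9;-0.015 0 0.363 0 0 0 0.9;-0.015 0 0.363 0 0 0 0.9;-0.015 0 0.363 0 0 0 0.6;-0.015 0 0.363 0 0 0 0.6;-0.015 0 0.363 0 0 0 0.6;-0.015 0 0.363 0 0 0 0.6"

```text
t: 7.75
ee_pos: [444.9, -268.1, 35.5]
eef_rot: [0.0, 0.988, 0.153, 0.0]
ft_force: [0.7, 0.2, 0.3]
grip_width: 36.0
```

Call:
step_arm:
  moves: "0 0 -0.08 0 0 0 0.6;0 0 -0.2 0 0 0 0.6;0 0 -0.32 0 0 0 0.6;0 0 -0.363 0 0 0 0;0 0 -0.363 0 0 0 0"

```text
t: 8.25
ee_pos: [445.9, -268.8, 183.2]
eef_rot: [0.002, 0.988, 0.153, 0.002]
ft_force: [-0.3, 0.0, -0.4]
grip_width: 49.8
```

Run:
```python
from h import *
s=arm.read_state();p=arm.get_image("wrist");save(crop(p,200,100,450,380,2),"w3.png")
print(s["ee_pos"],s["t"],proj(p,[[444.5,-267.8,44]],s))
c=Ro.from_euler("z",17.5,degrees=True).apply([0,0,0])+[475,-258,0]
print(delta([475.2,-258.6,150],down(107.5)))
```

```text
[ 445.88717907 -268.84386706  183.18056463] 8.25 [[314.53428106 227.7093405 ]]
(array([ 0.0792, -0.0002,  0.0779]), array([ 1.900e-03,  2.000e-04, -9.991e-01]))
```

View pics/w3.png

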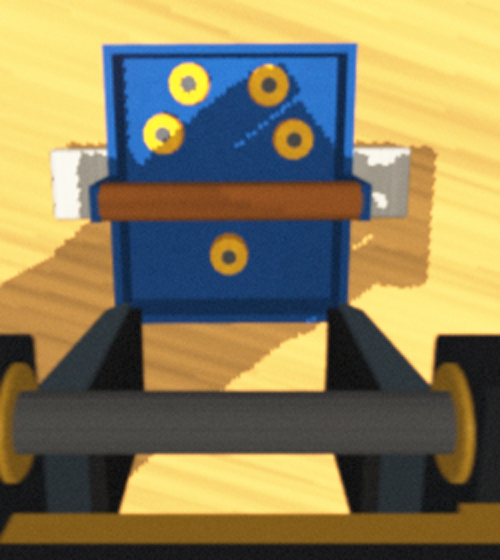

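All five nuts are now in the tray, with the stray at crop (229,254) in the empty half. Next I turn the tool a quarter turn over the bar.

Call:
step_arm:
  moves: "0.079 0 0.078 0 0 -0.09 0;0.079 0 0.078 0 0 -0.18 0;0.079 0 0.078 0 0 -0.27 0;0.079 0 0.078 0 0 -0.36 0;0.079 0 0.078 0 0 -0.45 0;0.079 0 0.078 0 0 -0.54 0;0.079 0 0.078 0 0 -0.63 0;0.079 0 0.078 0 0 -0.72 0;0.079 0 0.078 0 0 -0.81 0;0.079 0 0.078 0 0 -0.9 0"

```text
t: 9.3
ee_pos: [473.6, -257.8, 146.9]
eef_rot: [-0.001, 0.65, 0.76, -0.0]
ft_force: [0.4, 0.3, -0.1]
grip_width: 91.3
```

Run:
```python
from h import *
print(delta([475.2,-258.6,150],down(107.5)))
```

```text
(array([-0.0026,  0.0035, -0.0078]), array([-0.0012, -0.0012, -0.0955]))
```

Call:
step_arm:
  moves: "-0.003 0.003 -0.008 0 0 -0.095 0;-0.003 0.003 -0.008 0 0 -0.095 0;-0.003 0.003 -0.008 0 0 -0.095 0"

```text
t: 9.6
ee_pos: [475.4, -259.0, 150.8]
eef_rot: [-0.001, 0.596, 0.803, -0.0]
ft_force: [0.7, 1.2, 0.2]
grip_width: 91.2
```

Run:
```python
from h import *
s=arm.read_state();p=arm.get_image("wrist")
print(s["ee_pos"],s["grip_width"],s["t"],s["joints"].round(3))
c,yaw=np.array([475,-258,0]),np.radians(17.5)
Rt=Ro.from_euler("z",yaw)
pts=[(62,54,56),(62,-54,56),(-62,-54,56),(-62,54,56),(7,54,98),(7,-54,98),(-7,54,98),(-7,-54,98),(17,86,32),(-17,86,32)]
P=proj(p,Rt.apply(np.array(pts))+c,s).round(1);print(P.tolist())
im=p["frame"].copy()
for u in P: cv2.circle(im,tuple(int(round(a)) for a in u),1,(255,0,0),-1)
save(im,"w4.png")
print(delta([475.2,-258.6,71],down(107.5)))
```

```text
[ 475.35956628 -258.98331289  150.75486643] 91.24916241487698 9.6 [-0.542  0.222  2.084  0.     0.837 -0.836]
[[396.2, 168.4], [390.4, 297.4], [245.1, 298.9], [236.2, 170.3], [326.7, 172.6], [327.3, 322.3], [305.2, 172.9], [308.2, 322.5], [336.5, 127.9], [295.0, 128.4]]
(array([ 1.000e-03, -1.000e-04,  1.999e-01]), array([-0.0006, -0.0007, -0.0068]))
```

View pics/w4.png

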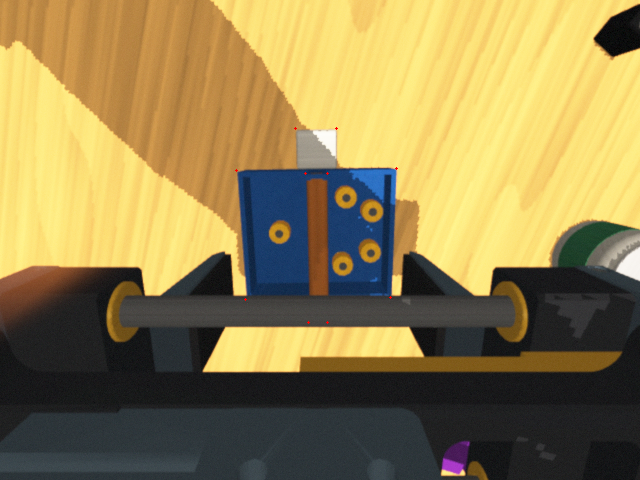

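Call:
step_arm:
  moves: "0.001 0 0.07 0 0 -0.007 0;0.001 0 0.14 0 0 -0.007 0;0.001 0 0.19 0 0 -0.007 0;0.001 0 0.2 0 0 -0.007 0;0.001 0 0.2 0 0 -0.007 0;0.001 0 0.2 0 0 -0.007 0.95;0.001 0 0.2 0 0 -0.007 0.95;0.001 0 0.2 0 0 -0.007 0.95;0.001 0 0.2 0 0 -0.007 0.95;0.001 0 0.2 0 0 -0.007 0.95"
  newtons: 45

```text
t: 10.65
ee_pos: [475.9, -259.0, 72.2]
eef_rot: [0.0, 0.589, 0.808, 0.0]
ft_force: [-0.1, 0.0, -0.1]
grip_width: 54.0
```

Call:
step_arm:
  moves: "0 0 0 0 0 0 0.95;0 0 0 0 0 0 0.95;0 0 0 0 0 0 0.95;0 0 0 0 0 0 0.95;0 0 0 0 0 0 0.95;0 0 0 0 0 0 0.95;0 0 0 0 0 0 0.95;0 0 0 0 0 0 0.95;0 0 0 0 0 0 0.95"

```text
t: 11.55
ee_pos: [475.8, -258.9, 71.9]
eef_rot: [0.0, 0.589, 0.808, -0.0]
ft_force: [0.2, -1.6, -3.5]
grip_width: 13.6
```

Run:
```python
from h import *
s=arm.read_state();print(s)
print(delta([475.2,-258.6,200],down(107.5)),delta([500,0,200],down(98.6)))
```

```text
{'t': 11.55, 'joints': array([-5.41384259e-01,  3.54763573e-01,  2.10207894e+00, -1.80051347e-05,
        6.84747447e-01, -8.51357515e-01]), 'dq': array([-1.18596839e-03,  4.74258511e-04,  5.55384631e-05, -3.74584970e-04,
       -1.16565912e-04,  6.72728621e-04]), 'joint_efforts': array([ 3.28619080e-01, -6.24156904e+01, -3.06084502e+01,  1.25088519e-01,
        3.24535109e-01,  3.06632370e-03]), 'ee_pos': array([ 475.82742076, -258.93671926,   71.88717434]), 'eef_rot': array([ 1.84944166e-06,  5.89471607e-01,  8.07789096e-01, -5.55148214e-06]), 'ft_force': array([ 0.17357111, -1.61155498, -3.46489426]), 'torque': array([-0.17176479, -0.20056686, -0.01642228]), 'grip_width': 13.58668844346141}
(array([ 0.0013, -0.0012, -0.3203]), array([-0.    ,  0.    ,  0.0029])) (array([ 0.5981,  0.255 , -0.3203]), array([-0.    ,  0.    ,  0.1018]))
```

Call:
step_arm:
  moves: "0 0 -0.015 0 0 0 0.95;0 0 -0.04 0 0 0 0.95;0 0 -0.08 0 0 0 0.95;0 0 -0.125 0 0 0 0.95;0 0 -0.17 0 0 0 0.95;0 0 -0.22 0 0 0 0.95;0 0 -0.27 0 0 0 0.95;0 0 -0.305 0 0 0 0.95;0 0 -0.32 0 0 0 0.95;0 0 -0.32 0 0 0 0.95"

```text
t: 12.55
ee_pos: [476.0, -259.0, 200.6]
eef_rot: [0.001, 0.589, 0.808, 0.0]
ft_force: [0.1, 0.4, -6.5]
grip_width: 13.7
```

Run:
```python
from h import *
s=arm.read_state();print(s["ee_pos"],s["ft_force"],s["grip_width"],s["t"])
p=arm.get_image("wrist");save(p["frame"],"w5.png")
print(delta([470,-80,205],down(102)),delta([462,60,205],down(96)))
```

```text
[ 476.02209133 -259.0081331   200.59106605] [ 0.07780796  0.44705991 -6.49777334] 13.73310467061172 12.55
(array([ 0.43  ,  0.1229, -0.0131]), array([-0.   , -0.   ,  0.064])) (array([ 0.7695,  0.2106, -0.0131]), array([-0.    , -0.    ,  0.1307]))
```

View pics/w5.png

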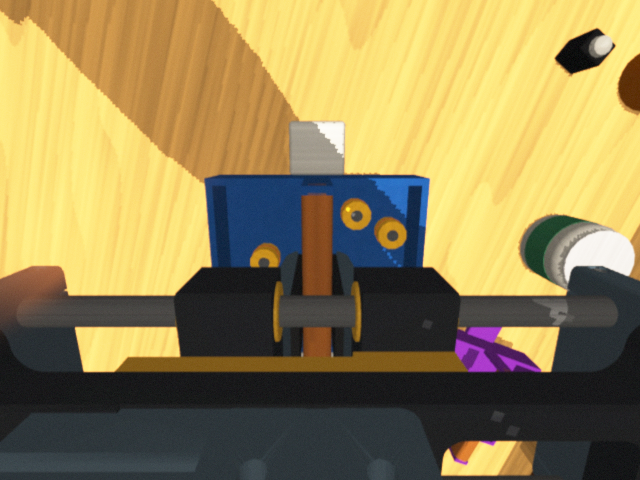

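Call:
step_arm:
  moves: "0.02 0.005 0 0 0 0.004 0.95;0.07 0.02 0 0 0 0.012 0.95;0.15 0.04 -0.005 0 0 0.026 0.95;0.24 0.066 -0.01 0 0 0.04 0.95;0.34 0.093 -0.013 0 0 0.058 0.95;0.44 0.12 -0.013 0 0 0.075 0.95;0.54 0.148 -0.013 0 0 0.092 0.95;0.63 0.172 -0.013 0 0 0.107 0.95;0.7 0.192 -0.013 0 0 0.12 0.95;0.75 0.205 -0.013 0 0 0.128 0.95"

```text
t: 13.6
ee_pos: [461.3, 53.9, 204.3]
eef_rot: [-0.001, 0.668, 0.745, -0.0]
ft_force: [0.2, -0.9, -6.2]
grip_width: 13.9
```

Run:
```python
from h import *
s=arm.read_state();print(s["ee_pos"],s["ft_force"],s["grip_width"],s["t"],s["joints"])
print(delta([460,266,205],down(89.7)))
```

```text
[461.33190701  53.89719868 204.32455489] [ 0.16421256 -0.85316486 -6.21350422] 13.868317668051223 13.6 [ 6.59720913e-02  1.13607682e-02  2.20363117e+00  3.11417199e-04
  9.28018906e-01 -4.32134938e-02]
(array([ 0.5275,  0.0544, -0.0016]), array([-0.0009, -0.0001,  0.0727]))
```

Call:
step_arm:
  moves: "0.03 0.003 0 0 0 0.004 0.95;0.09 0.009 0 0 0 0.012 0.95;0.17 0.017 0 0 0 0.024 0.95;0.26 0.027 0 0 0 0.036 0.95;0.34 0.035 0 0 0 0.048 0.95;0.42 0.043 0 0 0 0.058 0.95;0.48 0.05 0 0 0 0.066 0.95;0.515 0.054 0 0 0 0.073 0.95;0.5275 0.054 0 0 0 0.073 0.95;0.5275 0.054 0 0 0 0.073 0.95"

```text
t: 14.6
ee_pos: [460.2, 264.1, 204.4]
eef_rot: [-0.0, 0.709, 0.705, -0.001]
ft_force: [-0.8, -0.7, -5.3]
grip_width: 14.1
```

Run:
```python
from h import *
s=arm.read_state();print(s["ee_pos"],s["ft_force"],s["grip_width"],s["t"],np.degrees(qR(s["eef_rot"]).as_euler("zyx")))
for n in ["wrist","top","side"]:
    p=arm.get_image(n);save(p["frame"] if n=="wrist" else crop(p,*((130,180,390,375,3) if n=="top" else (180,200,480,430,2.6))),n+"6.png")
```

```text
[460.21029977 264.06130047 204.41140957] [-0.78283366 -0.67342482 -5.30685295] 14.119892146553283 14.6 [-8.97321483e+01 -7.15103039e-02  1.79963766e+02]
```

View pics/wrist6.png

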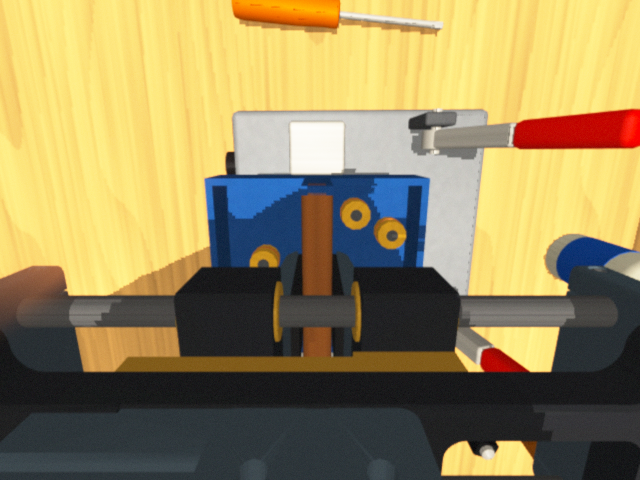

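View pics/top6.png

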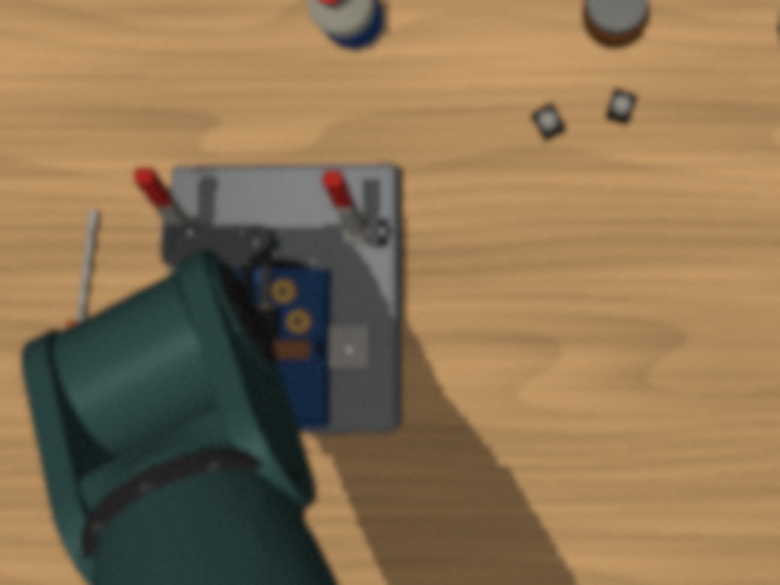

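View pics/side6.png

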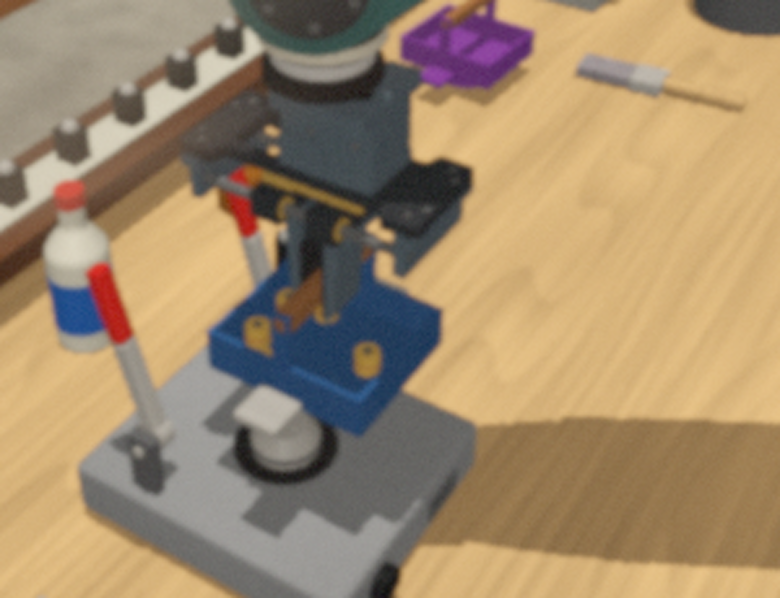

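Run:
```python
from h import *
s=arm.read_state();p=arm.get_image("wrist")
save(crop(p,220,90,500,310,2.8),"w7.png")
f=cv2.GaussianBlur(p["frame"],(0,0),1).astype(float).sum(2)
def sub(line):
    g=np.gradient(line); return g
# far edge rows at columns
for c in (245,260,275,360,380,400,470):
    col=f[95:135,c]; g=np.gradient(col); i=np.argmin(g); print("far",c,95+i,g[i])
for r in (135,150,165):
    row=f[r,215:260]; g=np.gradient(row); i=np.argmin(g); print("left",r,215+i,g[i])
for r in (170,190,200,220,240,255):
    row=f[r,440:510]; g=np.gradient(row); i=np.argmax(np.abs(g)); print("right",r,440+i,g[i], unproj(p,[440+i,r],55,s).round(1))
print(unproj(p,[[235,113],[486,111]],55,s).round(1))
```

```text
far 245 109 -39.5
far 260 109 -36.5
far 275 109 -34.0
far 360 108 -41.5
far 380 108 -40.5
far 400 108 -27.0
far 470 107 -52.0
left 135 231 -32.0
left 150 226 -37.5
left 165 225 -116.5
right 170 481 27.0 [[614.6 313.4  55. ]]
right 190 478 28.5 [[613.9 294.8  55. ]]
right 200 477 25.5 [[614.  285.2  55. ]]
right 220 475 21.0 [[614.2 265.7  55. ]]
right 240 470 -17.5 [[611.5 245.6  55. ]]
right 255 467 -25.0 [[610.1 230.2  55. ]]
[[387.7 365.4  55. ]
 [613.2 365.5  55. ]]
```

View pics/w7.png

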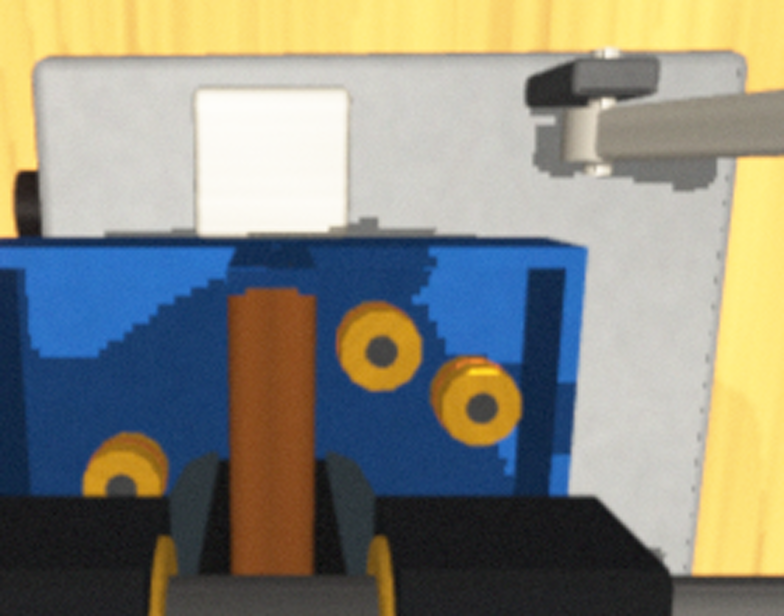

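Run:
```python
from h import *
s=arm.read_state();p=arm.get_image("wrist")
o=np.array
U=lambda c,z: unproj(p,o(c)/2.8+[219.8,89.8],z,s).round(1).tolist()
print("far",U([(70,57),(400,55),(700,52)],55))
print("left",U([(38,90),(43,235)],55)); print("right",U([(741,80),(716,330),(692,575)],55))
print("pin",U([(605,50),(597,172)],96))
print("tray rimfar corners z",s["ee_pos"][2]-72+56, U([(585,246)],s["ee_pos"][2]-72+56), "bar end", U([(236,292),(306,292)],s["ee_pos"][2]-72+98))
print("ear",U([(195,90),(348,89)],s["ee_pos"][2]-72+32))
```

```text
far [[396.8, 367.8, 55.0], [502.6, 367.6, 55.0], [598.7, 367.8, 55.0]]
left [[385.9, 357.8, 55.0], [384.4, 311.6, 55.0]]
right [[612.8, 359.2, 55.0], [613.6, 277.8, 55.0], [614.8, 186.8, 55.0]]
pin [[554.5, 364.0, 96.0], [554.9, 331.0, 96.0]]
tray rimfar corners z 188.97244141030865 [[522.5, 317.4, 189.0]] bar end [[455.7, 314.1, 231.0], [466.4, 314.1, 231.0]]
ear [[445.1, 348.8, 165.0], [477.6, 348.8, 165.0]]
```

Run:
```python
from h import *
print(delta([493.8,268.5,160],down(89.8)))
```

```text
(array([0.0138, 0.0822, 0.1126]), array([-0.0001,  0.0001, -0.0019]))
```

Call:
step_arm:
  moves: "0.003 0.01 0 0 0 0 0.95;0.01 0.035 0 0 0 0 0.95;0.014 0.06 0.005 0 0 0 0.95;0.014 0.075 0.02 0 0 0 0.95;0.014 0.082 0.04 0 0 0 0.95;0.014 0.082 0.065 0 0 0 0.95;0.014 0.082 0.09 0 0 0 0.95;0.014 0.082 0.107 0 0 0 0.95;0.014 0.082 0.11 0 0 0 0.95;0.014 0.082 0.11 0 0 0 0.95"

```text
t: 15.85
ee_pos: [493.6, 269.3, 160.9]
eef_rot: [-0.0, 0.709, 0.705, -0.0]
ft_force: [0.3, 0.0, -6.2]
grip_width: 13.5
```

Run:
```python
from h import *
s=arm.read_state();p=arm.get_image("wrist")
print(s["ee_pos"],s["ft_force"],s["t"])
save(crop(p,180,80,500,320,2.5),"w8.png")
p2=arm.get_image("side");save(crop(p2,180,200,420,440,2.5),"s8.png")
```

```text
[493.61338235 269.29696731 160.93234364] [ 0.32780826  0.02262473 -6.18826286] 15.85
```

View pics/w8.png

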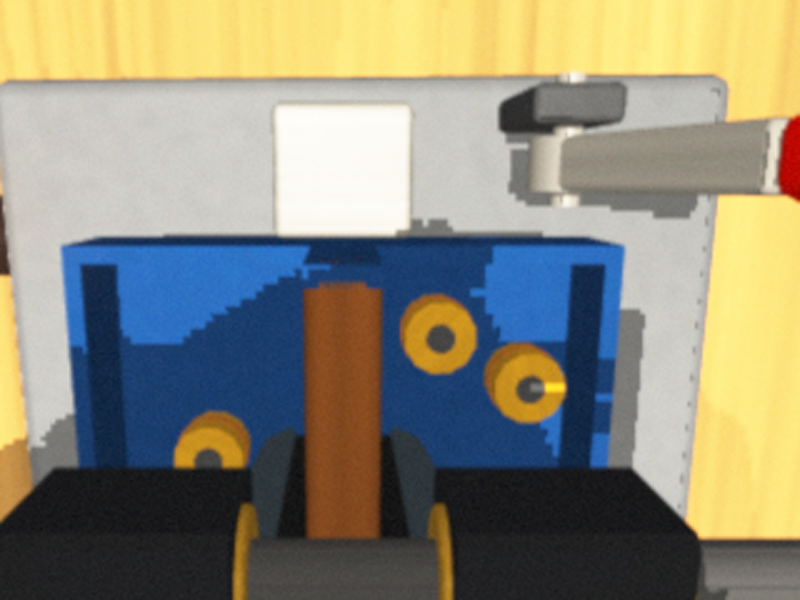

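View pics/s8.png

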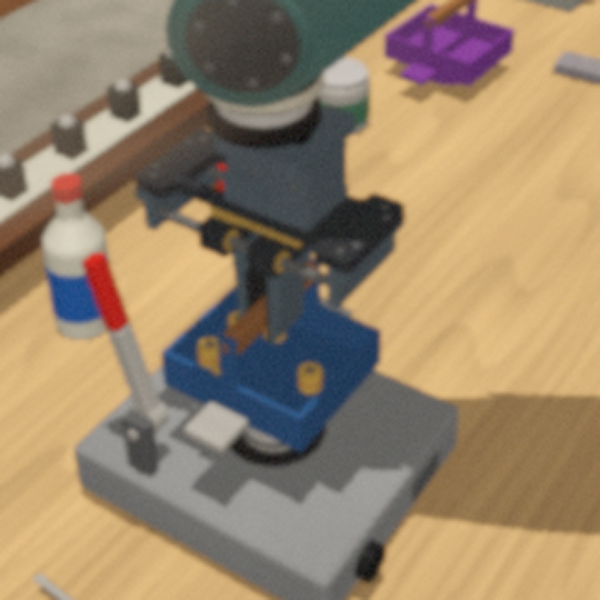

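Run:
```python
from h import *
s=arm.read_state();p=arm.get_image("wrist")
o=np.array
U=lambda c,z: unproj(p,o(c)/2.5+[179.8,79.8],z,s).round(1).tolist()
zt=s["ee_pos"][2]-72
print("far",U([(30,81),(340,78),(690,75)],55),"right",U([(723,110),(705,300),(683,510)],55),"left",U([(15,270),(33,470)],55))
print("pin",U([(571,75),(565,205)],96))
print("ear",U([(274,102),(411,101)],zt+32),"rim",U([(63,245),(624,244)],zt+56))
print(delta([493.8,268.5,127],down(89.8)))
```

```text
far [[397.5, 368.0, 55.0], [493.8, 368.3, 55.0], [602.5, 368.5, 55.0]] right [[613.8, 358.1, 55.0], [614.2, 298.2, 55.0], [613.8, 223.8, 55.0]] left [[386.8, 309.6, 55.0], [386.0, 240.2, 55.0]]
pin [[555.0, 364.2, 96.0], [555.4, 330.6, 96.0]]
ear [[478.2, 355.8, 121.5], [510.7, 355.9, 121.5]] rim [[433.0, 324.4, 145.5], [556.0, 323.8, 145.5]]
(array([-0.0024, -0.0006,  0.0865]), array([ 0.0004, -0.0002, -0.0014]))
```

Call:
step_arm:
  moves: "-0.004 0.001 0.01 0 0 0 0.95;-0.004 0.001 0.025 0 0 0 0.95;-0.004 0.001 0.04 0 0 0 0.95;-0.004 0.001 0.05 0 0 0 0.95;-0.004 0.001 0.06 0 0 0 0.95;-0.004 0.001 0.068 0 0 0 0.95;-0.004 0.001 0.075 0 0 0 0.95;-0.004 0.001 0.075 0 0 0 0.95"

```text
t: 16.8
ee_pos: [494.0, 267.6, 130.8]
eef_rot: [-0.0, 0.709, 0.705, -0.0]
ft_force: [0.0, 0.2, -6.5]
grip_width: 13.6
```

Call:
step_arm:
  moves: "0 0 0.005 0 0 0 0.95;0 0 0.009 0 0 0 0.95;0 0 0.012 0 0 0 0.95;0 0 0.012 0 0 0 0.95"

```text
t: 17.2
ee_pos: [494.3, 267.8, 126.9]
eef_rot: [-0.0, 0.709, 0.705, -0.0]
ft_force: [-3.0, -2.2, 4.3]
grip_width: 13.4
```

Call:
step_arm:
  moves: "0 0 0 0 0 0 0.7;0 0 0 0 0 0 0.6;0 0 0 0 0 0 0.5;0 0 0 0 0 0 0.4;0 0 0 0 0 0 0.4;0 0 0 0 0 0 0.4"

```text
t: 17.8
ee_pos: [494.2, 267.7, 126.4]
eef_rot: [0.0, 0.709, 0.705, 0.0]
ft_force: [0.2, 0.0, 0.1]
grip_width: 54.6
```

Call:
step_arm:
  moves: "0 0 -0.03 0 0 0 0.4;0 0 -0.1 0 0 0 0.4;0 0 -0.2 0 0 0 0.4;0 0 -0.32 0 0 0 0.4;0 0 -0.44 0 0 0 0.4;0 0 -0.5 0 0 0 0.4;0 0 -0.5 0 0 0 0.4"

```text
t: 18.5
ee_pos: [495.6, 268.4, 331.4]
eef_rot: [0.001, 0.709, 0.705, 0.003]
ft_force: [-0.4, -0.4, -0.3]
grip_width: 54.6
```

Run:
```python
from h import *
s=arm.read_state();p=arm.get_image("wrist")
print(s["ee_pos"],s["grip_width"],s["ft_force"],s["t"],np.degrees(qR(s["eef_rot"]).as_euler("zyx")))
save(p["frame"],"w9.png")
p2=arm.get_image("side");save(crop(p2,180,200,420,440,2.5),"s9.png")
```

```text
[495.56963783 268.42886141 331.41302803] 54.60458499281357 [-0.36507918 -0.362424   -0.28682515] 18.5 [ -89.67609943    0.35513651 -179.82450815]
```

View pics/w9.png

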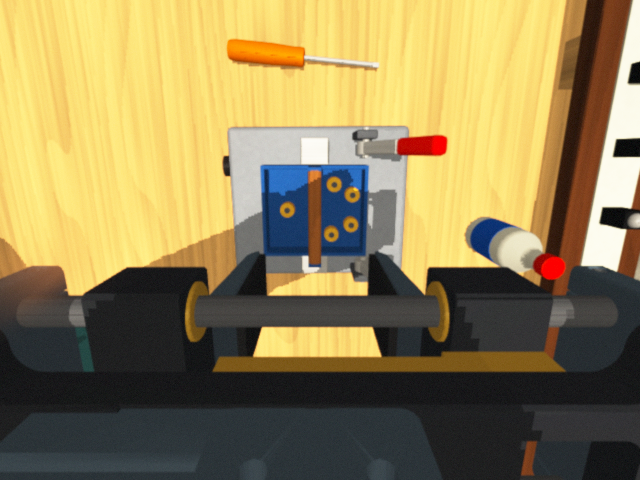

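View pics/s9.png

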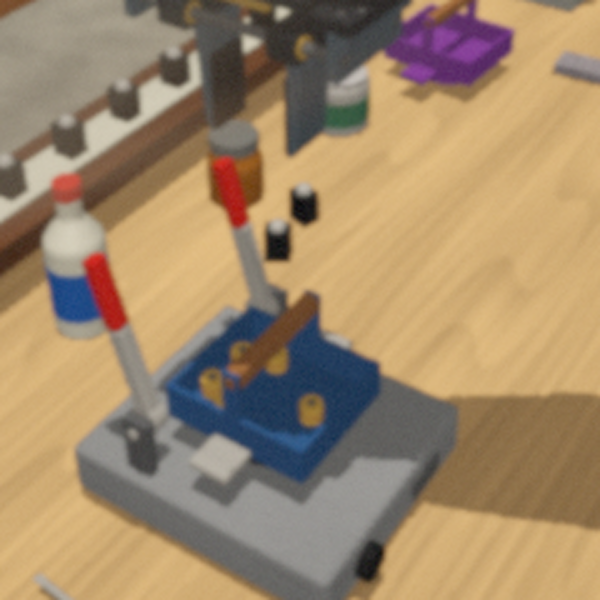

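Run:
```python
from h import *
print(delta([640,344.5,300],down(90)),delta([640,344.5,208],down(90)))
p=arm.get_image("top");save(crop(p,160,210,290,340,6),"t9.png")
```

```text
(array([0.1942, 0.3637, 0.0677]), array([ 0.0006, -0.0003, -0.0037])) (array([0.1941, 0.3635, 0.2977]), array([ 0.0006, -0.0003, -0.0037]))
```

View pics/t9.png

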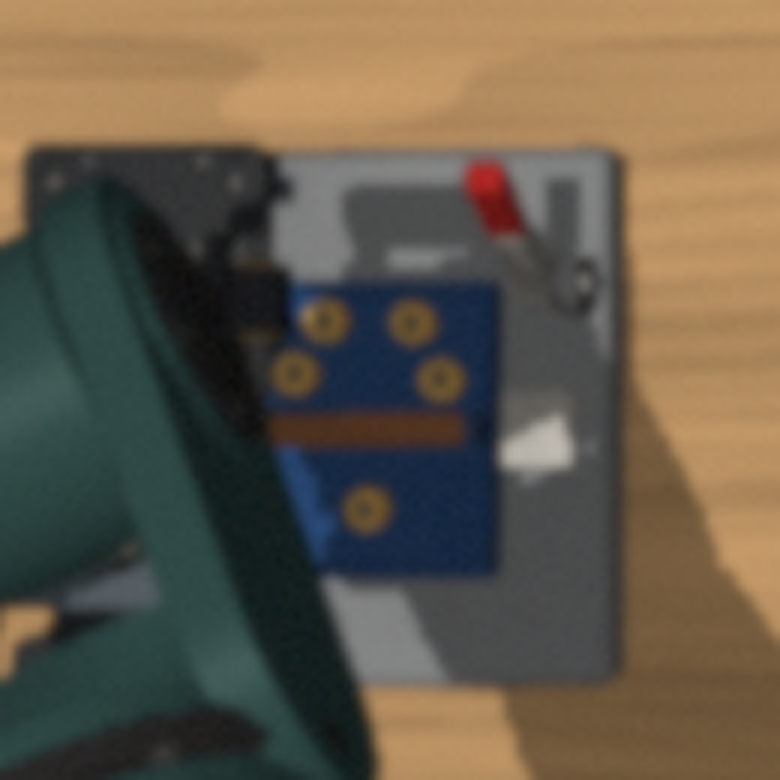

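Call:
step_arm:
  moves: "0.05 0.1 0 0 0 -0.003 1;0.1 0.2 0 0 0 -0.003 1;0.15 0.3 0 0 0 -0.003 1;0.194 0.363 0 0 0 -0.003 1;0.194 0.363 0 0 0 -0.003 1;0.194 0.363 0.08 0 0 -0.003 1;0.194 0.363 0.17 0 0 -0.003 1;0.194 0.363 0.25 0 0 -0.003 1;0.194 0.363 0.298 0 0 -0.003 1;0.194 0.363 0.298 0 0 -0.003 1"
  newtons: 20

```text
t: 19.65
ee_pos: [637.9, 343.4, 203.6]
eef_rot: [-0.001, 0.707, 0.707, -0.003]
ft_force: [-0.6, -1.3, 0.1]
grip_width: 0.7
```

Run:
```python
from h import *
s=arm.read_state()
print(s["ee_pos"],s["grip_width"],s["ft_force"],s["t"])
p=arm.get_image("side");save(crop(p,160,180,420,440,2.3),"s10.png")
p=arm.get_image("wrist");save(p["frame"],"w10.png")
h=np.array([554.6,96])
for a,r in [(-.1,118),(0,118),(.3,118),(.6,118),(.9,118),(1.2,118),(1.4,118),(1.571,118)]:
    x=h[0]-r*np.sin(a)+7*np.cos(a)+13.5; z=h[1]+r*np.cos(a)+7*np.sin(a)
    print(a,round(x,1),round(z,1),delta([x,344.5,z],down(90))[0])
```

```text
[637.88523892 343.44215586 203.64084826] 0.7007404736736103 [-0.61671736 -1.27150201  0.06472163] 19.65
-0.1 586.8 212.7 [-0.0002 -0.1327 -0.0123]
0 575.1 214.0 [-0.0002 -0.1621 -0.0156]
0.3 539.9 210.8 [-0.0003 -0.25   -0.0076]
0.6 507.2 197.3 [-0.0004 -0.3317  0.0261]
0.9 480.0 174.8 [-0.0004 -0.3998  0.0823]
1.2 460.7 145.3 [-0.0005 -0.4482  0.1562]
1.4 453.0 123.0 [-0.0005 -0.4673  0.212 ]
1.571 450.1 103.0 [-0.0005 -0.4746  0.262 ]
```

View pics/s10.png

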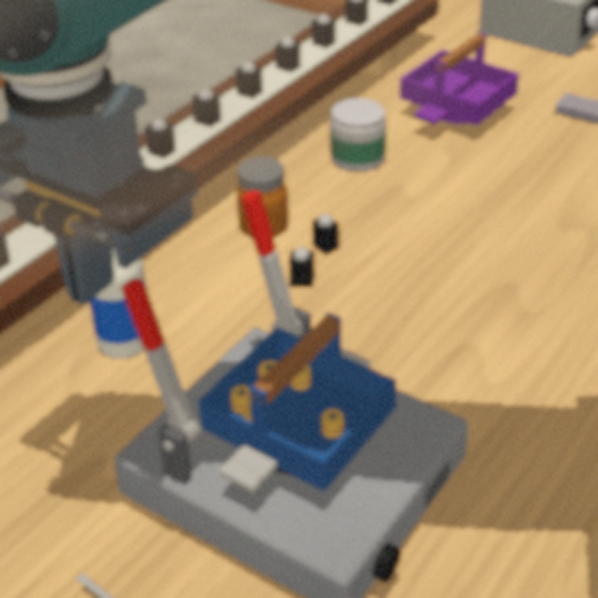

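View pics/w10.png

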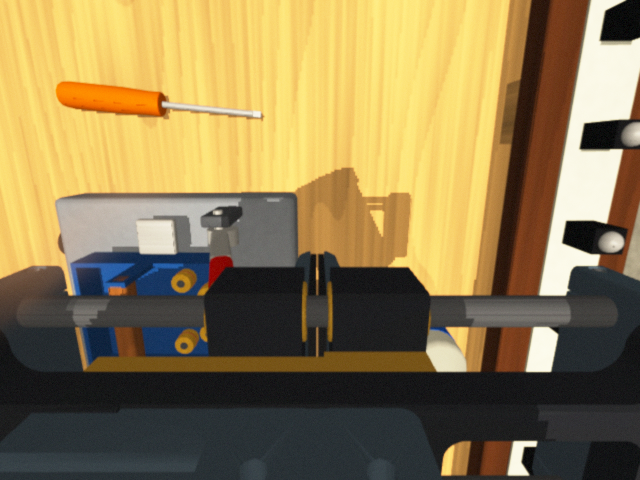

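Call:
step_arm:
  moves: "0 -0.05 -0.005 0 0 0 1;0 -0.1 -0.01 0 0 0 1;0 -0.145 -0.014 0 0 0 1;0 -0.185 -0.015 0 0 0 1;0 -0.22 -0.012 0 0 0 1;0 -0.255 -0.007 0 0 0 1;0 -0.285 0.005 0 0 0 1;0 -0.312 0.016 0 0 0 1;0 -0.337 0.029 0 0 0 1;0 -0.337 0.029 0 0 0 1"

```text
t: 20.75
ee_pos: [503.4, 344.3, 194.3]
eef_rot: [-0.0, 0.707, 0.707, -0.001]
ft_force: [-0.1, 0.2, -0.2]
grip_width: 0.6
```

Run:
```python
from h import *
s=arm.read_state()
print(s["ee_pos"],s["ft_force"],s["t"])
p=arm.get_image("side");save(crop(p,160,180,420,440,2.3),"s11.png")
h=np.array([554.6,96])
for a,r in [(.6,118),(.75,118),(.9,118),(1.05,118),(1.2,118),(1.3,118),(1.4,118),(1.5,118),(1.571,118)]:
    x=h[0]-r*np.sin(a)+7*np.cos(a)+13.5; z=h[1]+r*np.cos(a)+7*np.sin(a)
    print(a,round(x,1),round(z,1),delta([x,344.5,z],down(90))[0])
```

```text
[503.38259575 344.28737542 194.33494696] [-0.05812471  0.21765008 -0.21240385] 20.75
0.6 507.2 197.3 [ 0.0001  0.0075 -0.0062]
0.75 492.8 187.1 [ 0.0001 -0.0286  0.0194]
0.9 480.0 174.8 [ 0.0001 -0.0605  0.0502]
1.05 469.2 160.8 [ 0.0001 -0.0875  0.0853]
1.2 460.7 145.3 [ 1.000e-04 -1.088e-01  1.241e-01]
1.3 456.3 134.3 [ 1.000e-04 -1.198e-01  1.515e-01]
1.4 453.0 123.0 [ 0.0002 -0.1279  0.1799]
1.5 450.9 111.3 [ 2.000e-04 -1.332e-01  2.090e-01]
1.571 450.1 103.0 [ 2.000e-04 -1.351e-01  2.299e-01]
```

View pics/s11.png

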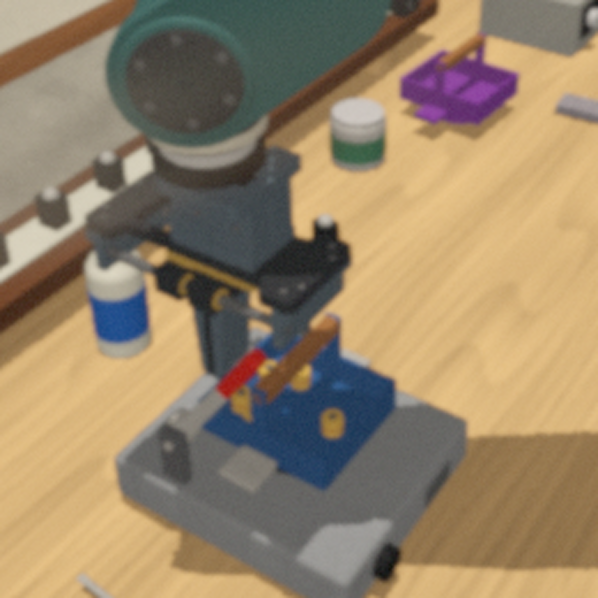

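Call:
step_arm:
  moves: "0 -0.03 0.021 0 0 0 1;0 -0.062 0.052 0 0 0 1;0 -0.088 0.087 0 0 0 1;0 -0.109 0.125 0 0 0 1;0 -0.12 0.153 0 0 0 1;0 -0.128 0.181 0 0 0 1;0 -0.133 0.208 0 0 0 1;0 -0.135 0.225 0 0 0 1;0 -0.135 0.232 0 0 0 1;0 -0.135 0.232 0 0 0 1"

```text
t: 21.8
ee_pos: [450.7, 344.5, 103.0]
eef_rot: [-0.0, 0.708, 0.707, -0.001]
ft_force: [-8.3, -2.6, 10.0]
grip_width: 0.5
```

Run:
```python
from h import *
s=arm.read_state()
print(s["ee_pos"],s["ft_force"],s["t"])
p=arm.get_image("side");save(crop(p,160,180,420,440,2.3),"s12.png")
```

```text
[450.67714826 344.54680466 103.0269518 ] [-8.3399361  -2.57173245 10.03476475] 21.8
```

View pics/s12.png

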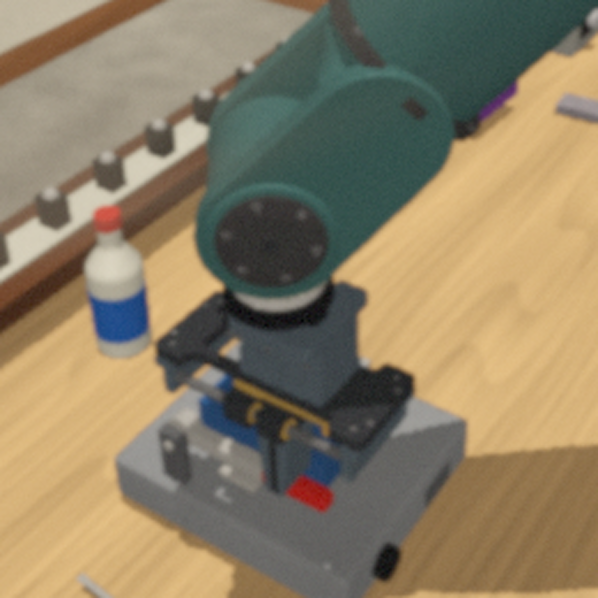

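Call:
step_arm:
  moves: "0 0 -0.03 0 0 0 1;0 0 -0.12 0 0 0 1;0 0 -0.24 0 0 0 1;0 0 -0.36 0 0 0 1;0 0 -0.48 0 0 0 1;0 0 -0.57 0 0 0 1;-0.05 0.06 -0.57 0 0 0 1;-0.13 0.15 -0.57 0 0 0 1;-0.2 0.24 -0.57 0 0 0 1;-0.28 0.33 -0.57 0 0 0 1"

```text
t: 22.85
ee_pos: [584.4, 231.4, 331.8]
eef_rot: [0.0, 0.707, 0.707, 0.001]
ft_force: [0.7, 0.4, 0.1]
grip_width: 0.4
```

Run:
```python
from h import *
s=arm.read_state()
print(s["ee_pos"],s["ft_force"],s["t"])
print(delta([640,191,330],down(90)),delta([640,191,207],down(90)))
```

```text
[584.40555755 231.36959313 331.78834294] [0.68437684 0.42224948 0.06875079] 22.85
(array([-0.1008,  0.139 ,  0.0046]), array([ 0.001 , -0.0003, -0.0004])) (array([-0.101 ,  0.1386,  0.3121]), array([ 0.001 , -0.0003, -0.0004]))
```

Call:
step_arm:
  moves: "-0.06 0.08 0 0 0 0 1;-0.1 0.138 0 0 0 0 1;-0.1 0.138 0 0 0 0 1;-0.1 0.138 0.08 0 0 0 1;-0.1 0.138 0.18 0 0 0 1;-0.1 0.138 0.27 0 0 0 1;-0.1 0.138 0.31 0 0 0 1;-0.1 0.138 0.31 0 0 0 1"

```text
t: 23.65
ee_pos: [637.0, 192.5, 205.2]
eef_rot: [-0.001, 0.707, 0.707, -0.001]
ft_force: [0.4, -0.1, -0.3]
grip_width: 0.7
```

Run:
```python
from h import *
s=arm.read_state()
print(s["ee_pos"],s["ft_force"],s["t"])
p=arm.get_image("wrist");save(p["frame"],"w13.png")
p=arm.get_image("side");save(crop(p,160,180,420,440,2.3),"s13.png")
h=np.array([554.6,96])
for a,r in [(-.1,118),(0,118),(.3,118),(.6,118),(.9,118)]:
    x=h[0]-r*np.sin(a)+7*np.cos(a)+13.5; z=h[1]+r*np.cos(a)+7*np.sin(a)
    print(a,round(x,1),round(z,1),delta([x,191,z],down(90))[0])
```

```text
[636.97390402 192.51429863 205.24409046] [ 0.39753995 -0.14437229 -0.31131687] 23.65
-0.1 586.8 212.7 [-0.0048 -0.1297 -0.011 ]
0 575.1 214.0 [-0.0048 -0.1591 -0.0143]
0.3 539.9 210.8 [-0.0049 -0.2471 -0.0064]
0.6 507.2 197.3 [-0.005  -0.3288  0.0271]
0.9 480.0 174.8 [-0.005  -0.397   0.0833]
```

View pics/w13.png

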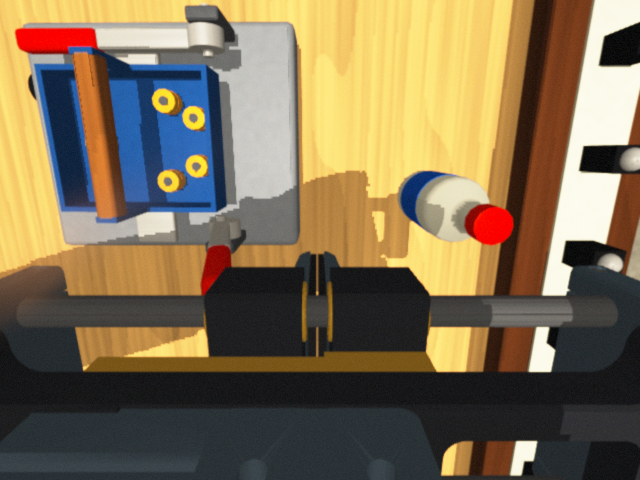

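View pics/s13.png

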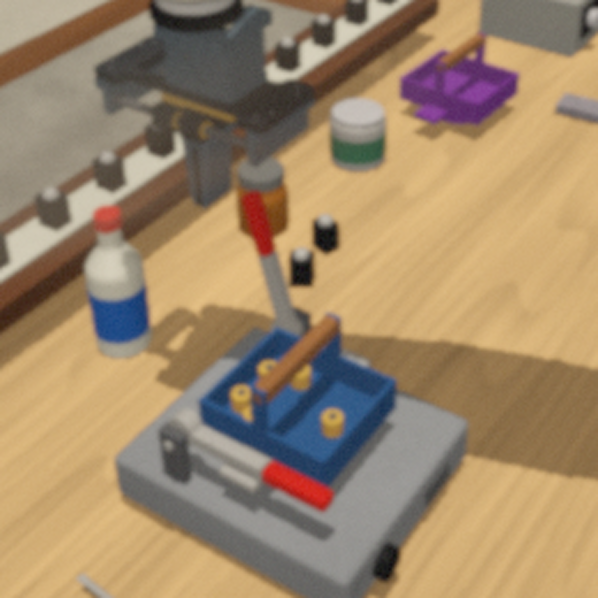

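The left arm is fully down over its ear, with its red end at (300,487) in the side crop. The finger now stands behind the right arm.

Call:
step_arm:
  moves: "-0.005 -0.05 -0.005 0 0 0 1;-0.005 -0.1 -0.01 0 0 0 1;-0.005 -0.145 -0.013 0 0 0 1;-0.005 -0.185 -0.014 0 0 0 1;-0.005 -0.22 -0.011 0 0 0 1;-0.005 -0.255 -0.005 0 0 0 1;-0.005 -0.285 0.007 0 0 0 1;-0.005 -0.312 0.018 0 0 0 1;-0.005 -0.335 0.03 0 0 0 1;-0.005 -0.335 0.03 0 0 0 1"

```text
t: 24.75
ee_pos: [502.5, 190.4, 193.7]
eef_rot: [-0.0, 0.707, 0.707, -0.001]
ft_force: [0.2, -0.2, 0.0]
grip_width: 0.4
```

Run:
```python
from h import *
s=arm.read_state()
print(s["ee_pos"],s["ft_force"],s["t"])
h=np.array([554.6,96])
for a,r in [(.75,118),(.9,118),(1.05,118),(1.2,118),(1.3,118),(1.4,118),(1.5,118),(1.571,118)]:
    x=h[0]-r*np.sin(a)+7*np.cos(a)+13.5; z=h[1]+r*np.cos(a)+7*np.sin(a)
    print(a,delta([x,191,z],down(90))[0])
```

```text
[502.53834465 190.44018866 193.7329692 ] [ 0.17435236 -0.18447088  0.02132013] 24.75
0.75 [ 0.0014 -0.0243  0.0166]
0.9 [ 0.0014 -0.0562  0.0473]
1.05 [ 0.0014 -0.0831  0.0825]
1.2 [ 0.0014 -0.1045  0.1213]
1.3 [ 0.0014 -0.1154  0.1488]
1.4 [ 0.0014 -0.1235  0.1772]
1.5 [ 0.0014 -0.1287  0.2062]
1.571 [ 0.0014 -0.1307  0.2271]
```

Call:
step_arm:
  moves: "0 -0.027 0.019 0 0 0 1;0 -0.058 0.049 0 0 0 1;0 -0.084 0.084 0 0 0 1;0 -0.105 0.123 0 0 0 1;0 -0.116 0.15 0 0 0 1;0 -0.124 0.178 0 0 0 1;0 -0.129 0.206 0 0 0 1;0 -0.131 0.223 0 0 0 1;0 -0.131 0.23 0 0 0 1;0 -0.131 0.23 0 0 0 1"

```text
t: 25.75
ee_pos: [451.3, 190.6, 102.9]
eef_rot: [-0.001, 0.708, 0.707, -0.001]
ft_force: [-8.6, -2.5, 13.7]
grip_width: 0.4
```

Call:
step_arm:
  moves: "0 0 -0.03 0 0 0 1;0 0 -0.12 0 0 0 1;0 0 -0.24 0 0 0 1;0 0 -0.36 0 0 0 1;0 0 -0.48 0 0 0 1;-0.1 0 -0.57 0 0 0 1;-0.2 0 -0.57 0 0 0 1;-0.32 0 -0.57 0 0 0 1;-0.44 0 -0.57 0 0 0 1;-0.55 0 -0.57 0 0 0 1"

```text
t: 26.75
ee_pos: [451.3, -31.3, 331.7]
eef_rot: [0.001, 0.707, 0.707, 0.001]
ft_force: [1.6, 0.0, -0.1]
grip_width: 0.8
```

Run:
```python
from h import *
s=arm.read_state()
print(s["ee_pos"],s["ft_force"],s["t"])
p=arm.get_image("wrist");save(p["frame"],"w14.png")
p=arm.get_image("side");save(crop(p,160,180,420,440,2.3),"s14.png")
p=arm.get_image("top");save(p["frame"],"t14.png");save(crop(p,160,210,290,340,6),"t14c.png")
```

```text
[451.26197589 -31.34978014 331.68519197] [ 1.55329193  0.00843104 -0.1108447 ] 26.75
```

View pics/s14.png

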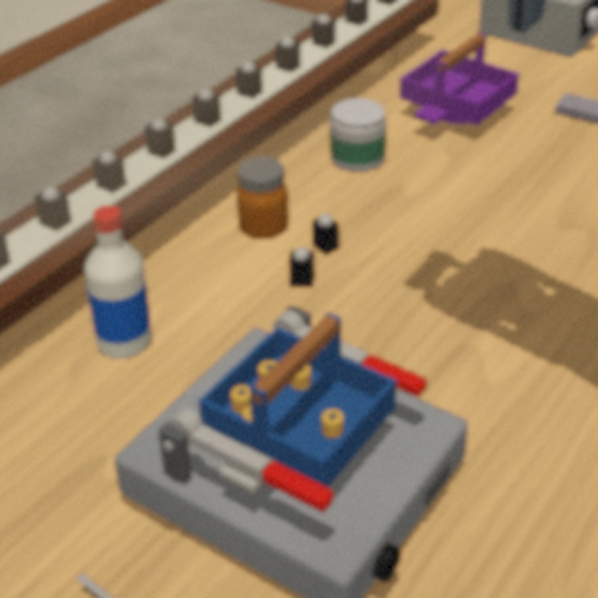

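View pics/t14.png

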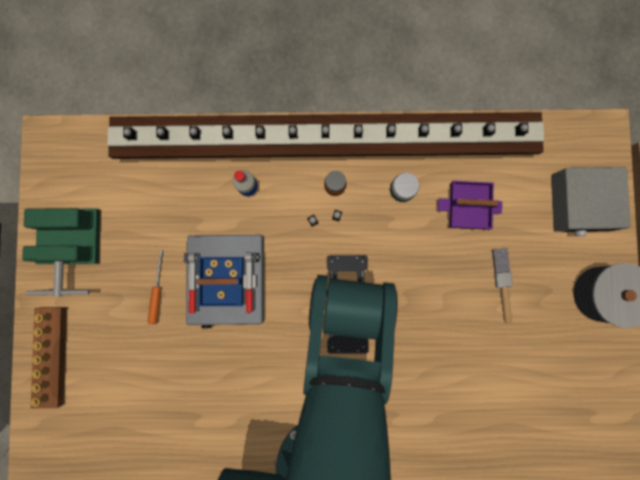

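View pics/t14c.png

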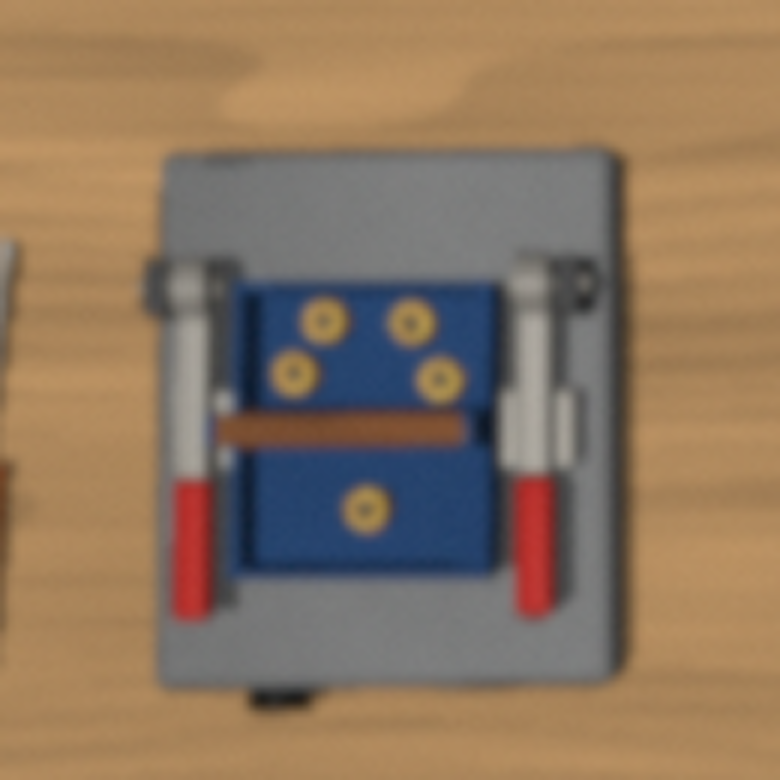

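Both arms lie level over the ears, the five nuts are in the tray and the bystanders haven't moved. I'll do one numeric check of the fit, then hand in.

Run:
```python
from h import *
p=arm.get_image("top"); o=np.array
U=lambda c,z: unproj(p,o(c)/6+[159.6,209.6],z).round(1)
c=U([(236,284),(500,284),(495,573),(236,575)],111);print("rim",c.tolist(),c.mean(0))
print("arm ends",U([(190,620),(534,617)],103).tolist(),"expect x",554.6-140)
s=arm.read_state();print(s["ee_pos"],s["ft_force"],s["t"])
arm.job_done()
```

```text
rim [[554.5, 319.1, 111.0], [553.4, 208.6, 111.0], [433.4, 210.4, 111.0], [433.6, 318.0, 111.0]] [493.725 264.025 111.   ]
arm ends [[414.8, 338.9, 103.0], [414.6, 195.4, 103.0]] expect x 414.6
[451.55706089 -30.13768186 331.23550167] [-0.46045279  0.77455595  0.57937704] 26.95
the job is handed in; nothing more can be done
```

I handed the job in at t = 27 s; no verdict is reported. The stray nut is in the tray, the tray is home on the adaptor, and both red-ended arms are down.

- **Stray nut:** I gripped it, set it down in the empty half of the tray and let it go. The network twice reported other objects as the stray, including a magnet block, so I located it by its pixels instead.
- **Carry and fit:** I lifted the tray level by its bar. When I pushed the socket down on the adaptor, the upward force rose by about 10 N at the expected height.
- **Cam arms:** I swung the left arm down first, then the right. Each stopped hard, with 10 N and 14 N upward at the finger. Their ends measure x = 414.8 and 414.6 mm, against 414.6 mm expected for fully down.
- **Last pictures:** All five nuts stand in the tray, the tray is square on the base, the bystanders are where they were, and the gripper is clear of everything.
- **One disagreement:** the final top-view rim estimate puts the tray centre at (493.7, 264.0), about 4 mm in y from the adaptor at (494.5, 267.8). The top view read the polisher's outline about 3 mm low in y too. I take this as edge bias from the slanted view, because no side force showed during the fit and the tray went fully down.

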